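Slide a plate home under the bridge of a drill jig

TASK

Load the drill jig: with your fingertips, gently push the loose aluminium plate along the table, lengthwise in under the jig's low bridge, until its leading end lies square against the stop behind the bridge. Keep the plate flat on the table: do not grip, lift or tip it, and leave the other things where they are. Then take the hand away.

Things in the scene. Friction and masses are not known exactly. Their poses are not given: they have to be found in the camera images.
- plate: The work: a flat, pale bare-aluminium plate lying loose on the table, 70 mm long (its x), 55 mm wide (its y), 10 mm thick, with four screw holes in its corners (nothing can enter them). It weighs 0.08 to 0.17 kg and slides with a friction of 0.5 to 0.7. Origin: centre of its underside; z up. Either end may lead. On its near and right side a fixed white cable, 13 mm high, lies in an arc on the table, 30 mm or more away; the fingers fit between.
- jig: The steel drill jig, fixed to the table. A low bridge, 24 mm deep (x) and 106 mm wide (y), underside 13 mm and top 25 mm above the table (drill bush on top up to 34 mm), spans a channel 62 mm wide along the jig's x between two rails, 13 mm high, x = -12 to +30 mm. Origin: on the table under the middle of the bridge. +x is the way the plate goes in; z up.
- jig_mouth (a point): Middle of the channel's open mouth, on the table, 31 mm before the bridge's middle (jig x = -31 mm). Two flared wings, 11 mm high, narrow the mouth from about 80 mm here to 61 mm just before the rails.
- jig_stop (a point): Middle of the face of the flat stop across the channel's far end, jig x = +18 mm, 6.5 mm above the table. With the plate home its centre is 35 mm before this face (jig x = -17 mm) and 40 mm of its length stands out in front of the bridge, where it is pushed.
- spool: Bystander: rust thread spool standing upright, 48 mm across, 56 mm high, loose; origin at the centre of its underside. Not part of the job.
- green_tape: Bystander: roll of green tape lying flat, 69 mm across, 21 mm high, loose; origin at the centre of its underside. Not part of the job.
- tape_measure: Bystander: yellow and black tape measure, 64 x 67 x 34 mm, loose; origin at the centre of its underside. Not part of the job.
- squeegee: Bystander: flat blue squeegee, 73 x 100 x 10 mm, loose; origin at the centre of its underside. Not part of the job.
- hex_key: Bystander: small hex key lying flat, 33 x 83 x 5 mm, loose; origin at the centre of its underside. Not part of the job.

How it is judged:
By the outcome, as a careful person would: the job done as asked, in the order asked, and still so for the second after the job is handed in, with the robot touching nothing.
It also fails if it takes over 48 s, if anything falls off the work surface, if the arm or the gripper's body presses on something with over 40 N, if the wrist force passes 120 N, or if a joint passes its speed limit or range.

ROBOT

A 6-joint arm with a two-finger parallel gripper is mounted at the origin on a cart in front of the work surface, level with it; the furniture and walls round the work are solid. World frame = base frame: x ahead of the robot, y to its left, z up, the work surface at z = 0. Lengths are in m, angles in degrees, forces in N, time in s.
With the tool pointing down it reaches from about 0.375 to 0.9 m from the base axis. Payload 3.1 kg.
Tool frame: the origin (TCP) lies at the very end of the fingers, on their centre line; the grasp point (between the pads) lies 19 mm behind it (bot.hold_point_z is the z of the grasp point in the tool frame, in m); z points along the fingers, y is the line along which they close (so a half turn about z gives the same grasp; the last joint's range is limited). The gripper opens to 87 mm and grips with 3 to 60 N. Pads are 19 mm wide; open, the fingers measure 117 mm over their backs; the gripper's body (75 mm by 190 mm) begins 51 mm behind the grasp point.
Start: joints at [58.986, 30.224, 82.088, -0, 67.689, -10.227], TCP at [0.222, 0.584, 0.223] pointing down, gripper open.
Joint ranges: [-176.69, 176.69], [-43.24, 126.21], [12.49, 139.97], [-82, 262], [0, 151.66], [-163.58, 163.58]. Speed limits (degrees/s): [159.86, 159.86, 180, 180, 180, 180].

INTERFACE

Orientations are given as a 3x3 rotation matrix whose columns are the frame's x, y, z axes.
In Python, from rig import bot, capture, camera_model gives the robot as it stands.
- The arm moves only by the tool apply_moves, never from a script. Its argument "plan" is text: rows parted by semicolons, each of 6 numbers parted by spaces: the shift along the tool's x, y, z in units of 0.05 m (1.0 is 0.05 m), then the turn, a rotation vector about the tool's x, y, z in units of 360 degrees (1.0 is 360 degrees). In form: dx dy dz ax ay az; .... A call has 1 to 10 rows; each row shifts and turns the commanded pose from where the row before left it, along the tool's axes as they then stand; what a row does not reach is not made up. A row lasts 1/12 s, in which the tool goes at most 41.7 mm and 7.16 degrees, less where a joint would pass 70% of its speed; a pose out of reach is approached as far as the arm can. A call with a number of a shift or a turn outside -1 to 1 is refused whole. A call with a gripper value outside its range is refused whole. "gripper" is the gripper command: -1 is shut, 1 is fully open, values between are in proportion, set as the call begins (left out, the last holds). The fingers move at their own pace and stop on an object; the grip force is fixed at half the most. Time passes only in rows, so rows that do not move let the fingers close. It gives the time, the measured TCP pose, the force, the opening and the grip force at its end, in the units of the state.
- bot.read_state(): the state, without advancing time (a new reading comes with each control period).
- capture(name): name is "scene" or "top"; returns the picture (420x560x3 uint8, red, green, blue); there is no depth.
- camera_model(name): a dict with "vertical_fov" (degrees; the focal length in pixels is half the picture's height over the tangent of half this angle, whatever the lens; pixels are square), "cx", "cy" (the principal point, pixels), "position" and "rotation" of the camera in the world. Camera axes: x right, y down, z forward; pixel columns grow to the right and rows downward; lengths in m; the calibration is good to about 2 mm. A picture is of the moment at which its call begins. camera_model takes no time and is no camera call.
- bot.hand_in(): hands the job in; it is judged then, once.
The state is a dict: "time_s": time; "joint_positions": joint angles; "qvel": joint speeds; "tau": joint torques, N m; "position": TCP position; "tcp_rot": TCP orientation; "force": force on the tool from outside, world axes, zero at the start; "moment": the same for the moment, N m; "opening": opening from 0.0 (shut) to 1.0 (fully open); "grasp_force": force on a finger pad.
Only numpy, scipy, OpenCV 4.12 (cv2) and the standard library are available. Lean on these libraries where they do the work, as an engineer would, in place of code of your own. Each camera call takes 0.05 s, during which the arm holds its last target. There are 200 camera calls.

## Working session

There is one attempt and no reset: what is moved stays moved. The work goes in short steps, Python scripts to look and compute and a tool call to move; the robot and the scene stay as the last step left them, time stands still between calls to the robot, and variables do not carry over. Pictures are saved under pics/ and viewed, at most 10 in all, crops included, and the job is handed in when it is done.

Besides the shell and the picture viewer there is one more tool, called after "Call:" as name(argument=value, ...) on one line, values as JSON. apply_moves: Moves the arm, as the interface text tells. Its arguments: {"type":"object","properties":{"plan":{"type":"string"},"gripper":{"type":"number"}},"required":["plan"]}

```bash
ls; mkdir -p pics
python3 - <<'E'
from rig import bot,capture,camera_model
import cv2
for n in ("scene","top"):
    im=capture(n); cv2.imwrite(f"pics/{n}0.png",im[:,:,::-1]); print(n,camera_model(n))
s=bot.read_state(); print(s["time_s"],s["position"],s["tcp_rot"],s["opening"])
E
```

```text
pics
scene {'vertical_fov': 56.69251735966846, 'cx': 288.3516661572107, 'cy': 206.32381951491112, 'position': array([ 0.2042586 , -0.53407668,  0.54978599]), 'rotation': array([[ 0.90460158, -0.23291989,  0.35699343],
       [-0.42625596, -0.49163596,  0.75934178],
       [-0.00135499, -0.83907235, -0.54401816]])}
top {'vertical_fov': 54.30506059108866, 'cx': 279.7692113210236, 'cy': 207.16287060722112, 'position': array([0.45980076, 0.17638227, 0.9191123 ]), 'rotation': array([[ 0.02858496, -0.99510113,  0.09463954],
       [-0.99958084, -0.02889067, -0.00186144],
       [ 0.00458652, -0.09454666, -0.99550987]])}
0.1 [0.22143765 0.58374757 0.22166099] [[-9.34917659e-01  3.54863291e-01 -1.00786446e-03]
 [ 3.54864558e-01  9.34916190e-01 -1.69197625e-03]
 [ 3.41848539e-04 -1.93951385e-03 -9.99998061e-01]] 0.9960319415446645
```

View pics/top0.png

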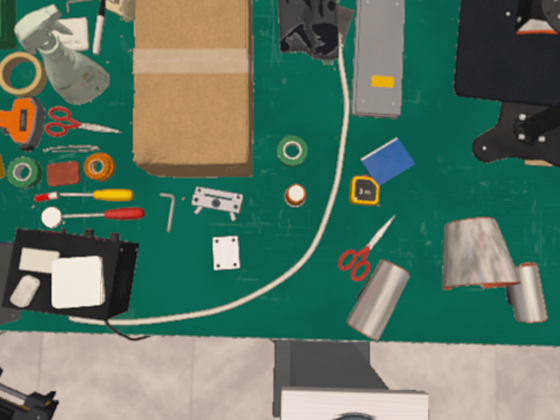

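View pics/scene0.png

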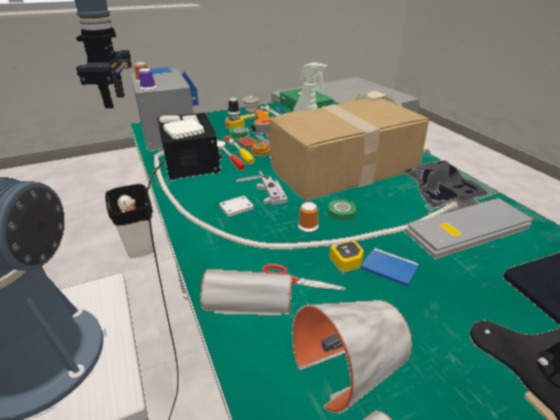

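The top view shows the plate at about (226,253), the jig at (218,200), the hex key left of it, the spool and green tape to the right, and the cable arcing near and right. I'll enlarge that area and measure it.

```bash
cat > h.py <<'E'
import numpy as np,cv2
from rig import bot,capture,camera_model
def ray(n,uv,z):
    c=camera_model(n); f=210/np.tan(np.radians(c["vertical_fov"]/2))
    uv=np.atleast_2d(np.asarray(uv,float)); d=np.c_[(uv[:,0]-c["cx"])/f,(uv[:,1]-c["cy"])/f,np.ones(len(uv))]@c["rotation"].T
    p=c["position"]; return (p+d*((z-p[2])/d[:,2])[:,None])[:,:2]
def proj(n,X):
    c=camera_model(n); f=210/np.tan(np.radians(c["vertical_fov"]/2))
    q=(np.atleast_2d(X)-c["position"])@c["rotation"]; return q[:,:2]/q[:,2:]*f+[c["cx"],c["cy"]]
def plate(im,box=(150,205,300,300)):
    x0,y0,x1,y1=box; g=im[y0:y1,x0:x1].astype(int)
    m=(g.min(2)>150).astype(np.uint8)
    cs,_=cv2.findContours(m,cv2.RETR_EXTERNAL,cv2.CHAIN_APPROX_NONE)
    c=max(cs,key=cv2.contourArea)[:,0]+[x0,y0]
    w=ray("top",c,.010).astype(np.float32)*1000
    return c,cv2.minAreaRect(w)
E
python3 - <<'E'
from h import *
im=cv2.imread("pics/top0.png")[:,:,::-1]
c,r=plate(im); print(c.min(0),c.max(0),r, ray("top",[c.mean(0)],.01))
cr=im[175:285,150:290]; cv2.imwrite("pics/c0.png",cv2.resize(cr,None,fx=5.5,fy=5.4,interpolation=cv2.INTER_CUBIC)[:,:,::-1])
E
```

```text
[213 236] [239 269] ((442.7257995605469, 291.2054138183594), (71.00859069824219, 55.932682037353516), 5.726980686187744) [[0.44214632 0.29153151]]
```

View pics/c0.png

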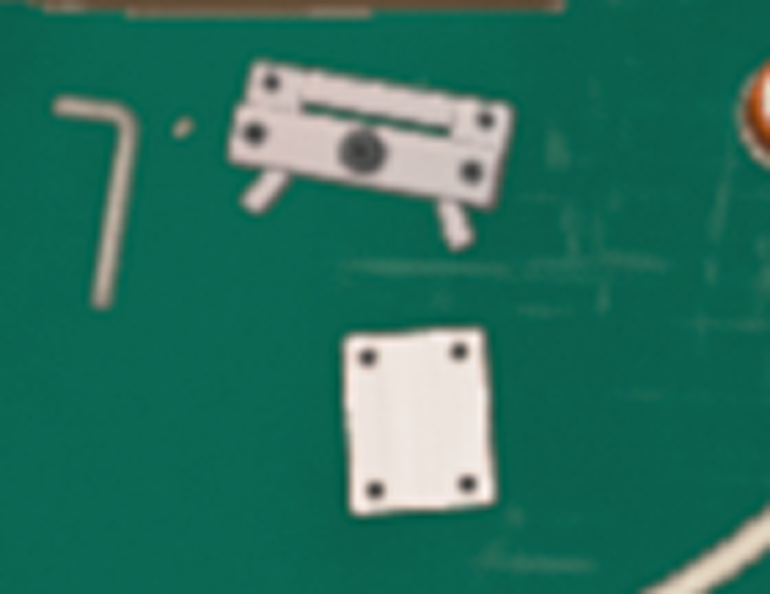

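Run:
```python
from h import *
im=cv2.imread("pics/top0.png"); g=cv2.cvtColor(im,cv2.COLOR_BGR2GRAY).astype(float)
def dark(u,v,r):
    u0,v0=int(round(u)),int(round(v)); p=g[v0-r:v0+r+1,u0-r:u0+r+1]; w=np.clip(p.max()*.75-p,0,None)
    yy,xx=np.mgrid[-r:r+1,-r:r+1]; return u0+(w*xx).sum()/w.sum(),v0+(w*yy).sum()/w.sum()
P=lambda x,y:(150+x/5.5-.5,175+y/5.4-.5)
L=dark(*P(255,132),3);R=dark(*P(471,171),3);B=dark(*P(362,152),5)
l,r=ray("top",[L,R],.025)*1000; b=ray("top",[B],.034)[0]*1000
d=l-r; yaw=np.degrees(np.arctan2(-d[0],d[1])); print("screws",l,r,np.linalg.norm(d),"mid",(l+r)/2,"bush",b,"jig yaw",yaw)
c,rr=plate(im[:,:,::-1]); pc=np.array(rr[0]); py=rr[2]
h=[dark(*P(x,y),2) for x,y in((368,357),(459,351),(375,490),(468,484))]
hw=ray("top",h,.010)*1000; f=hw[0]+hw[1]-hw[2]-hw[3]; print("holes c",hw.mean(0),"yaw",np.degrees(np.arctan2(f[1],f[0])),"rect",pc,py)
# rail end screws, channel corners check: bridge near edge ends z=.025
print("near edge",ray("top",[P(230,162),P(493,208)],.025)*1000)
print("wing tips",ray("top",[P(255,208),P(462,245)],.011)*1000)
a=np.radians(yaw);Rj=np.array([[np.cos(a),-np.sin(a)],[np.sin(a),np.cos(a)]])
print("plate in jig (mid,bush)",Rj.T@(hw.mean(0)-(l+r)/2),Rj.T@(hw.mean(0)-b))
```

```text
screws [556.82941869 359.50721423] [543.70269602 272.19589482] 88.2925667645557 mid [550.26605736 315.85155453] bush [549.30669973 314.59567002] jig yaw -8.5500340397686
holes c [442.50288649 291.58352525] yaw 5.805815837892095 rect [442.72579956 291.20541382] 5.726980686187744
near edge [[545.03502645 368.74618737]
 [529.34508528 263.27405538]]
wing tips [[527.65024328 360.73673245]
 [514.82209709 276.55829547]]
plate in jig (mid,bush) [-102.95753398  -40.01980057] [-102.1955544   -38.63524286]
```

Call:
apply_moves(plan="0 0 0 0 0 0.0196; 0 0 0 0 0 0.0196; 0 0 0 0 0 0.0196; 0 0 0 0 0 0.0196; 0 0 0 0 0 0.0196; 0 0 0 0 0 0.0196; 0 0 0 0 0 0.0196; 0 0 0 0 0 0.0196; 0 0 0 0 0 0.0196; 0 0 0 0 0 0.0196", gripper=-0.5)

```text
time_s: 0.93
position: [0.2215, 0.5839, 0.2219]
tcp_rot: [[0.03, 1.0, -0.001], [1.0, -0.03, -0.001], [-0.001, -0.001, -1.0]]
force: [0.2, 0.7, -0.0]
opening: 0.325
grasp_force: 0.0
```

Call:
apply_moves(plan="0 0 0 0 0 0.0198; 0 0 0 0 0 0; 0 0 0 0 0 0")

```text
time_s: 1.18
position: [0.2216, 0.584, 0.2221]
tcp_rot: [[0.144, 0.99, -0.0], [0.99, -0.144, -0.001], [-0.001, -0.0, -1.0]]
force: [0.4, -0.2, -0.1]
opening: 0.252
grasp_force: 0.0
```

```bash
cat >> h.py <<'E'
J=np.array([.550,.3155]);a=np.radians(-8.55);RJ=np.array([[np.cos(a),-np.sin(a)],[np.sin(a),np.cos(a)]])
def goto(xj,yj,z,yaw=None):
    """print tool-frame shift (units) from measured pose to jig-frame point; yaw of tool y in jig"""
    s=bot.read_state();R=s["tcp_rot"];p=s["position"]
    t=np.r_[J+RJ@[xj,yj],z]; tj=RJ.T@(p[:2]-J)*1000
    yw=np.degrees(np.arctan2(R[1,1],R[0,1]))+8.55
    print("t",round(s["time_s"],2),"jig",tj.round(1),"z",round(p[2]*1000,1),"yaw(y)",round(yw,2),"F",np.round(s["force"],1),"open",round(s["opening"],3),"tilt",R[:2,2].round(4))
    print("shift",(R.T@(t-p)/.05).round(3),"turn",None if yaw is None else round(-(yaw-yw)/360,4))
def look(name=None):
    im=capture("top")
    if name: cv2.imwrite(name,cv2.resize(im[150:290,130:310],None,fx=4,fy=4,interpolation=cv2.INTER_CUBIC)[:,:,::-1])
    c,r=plate(im); r=(r[0],r[1],r[2] if r[1][0]>r[1][1] else r[2]-90)
    print("plate jig",(RJ.T@(np.array(r[0])-J*1000)).round(1),"size",np.round(r[1],1),"rel yaw",round(r[2]+8.55,1))
E
python3 -c "
from h import *
goto(-.105,-.092,.06,0)"
```

```text
t 1.18 jig [-364.7  216.7] z 222.1 yaw(y) 0.26 F [ 0.4 -0.2 -0.1] open 0.252 tilt [-0.0005 -0.0008]
shift [-6.195  5.167  3.246] turn 0.0007
```

Call:
apply_moves(plan="-0.62 0.517 0 0 0 0.0007; -0.62 0.517 0 0 0 0; -0.62 0.517 0 0 0 0; -0.62 0.517 0 0 0 0; -0.62 0.517 0 0 0 0; -0.62 0.517 0 0 0 0; -0.62 0.517 0 0 0 0; -0.62 0.517 0 0 0 0; -0.62 0.517 0 0 0 0; -0.62 0.517 0 0 0 0")

```text
time_s: 2.02
position: [0.431, 0.237, 0.2227]
tcp_rot: [[0.149, 0.989, 0.0], [0.989, -0.149, 0.0], [0.0, 0.0, -1.0]]
force: [1.2, 1.2, 0.2]
opening: 0.254
grasp_force: 0.0
```

Call:
apply_moves(plan="0 0 0.5 0 0 0; 0 0 0.6 0 0 0; 0 0 0.6 0 0 0; 0 0 0.6 0 0 0; 0 0 0.5 0 0 0; 0 0 0.4 0 0 0; 0 0 0 0 0 0; 0 0 0 0 0 0")

```text
time_s: 2.68
position: [0.4298, 0.2386, 0.0619]
tcp_rot: [[0.15, 0.989, -0.002], [0.989, -0.15, -0.001], [-0.001, -0.002, -1.0]]
force: [-0.3, 0.3, 0.3]
opening: 0.252
grasp_force: 0.0
```

```bash
python3 -c "
from h import *
goto(-.105,-.092,.005,0)
look('pics/c1.png')"
```

```text
t 2.68 jig [-107.4  -93.9] z 61.9 yaw(y) -0.08 F [-0.3  0.3  0.3] open 0.252 tilt [-0.0025 -0.0007]
shift [0.04  0.051 1.137] turn -0.0002
plate jig [-120.1 -186.3] size [10.5 60.2] rel yaw -40.7
```

View pics/c1.png

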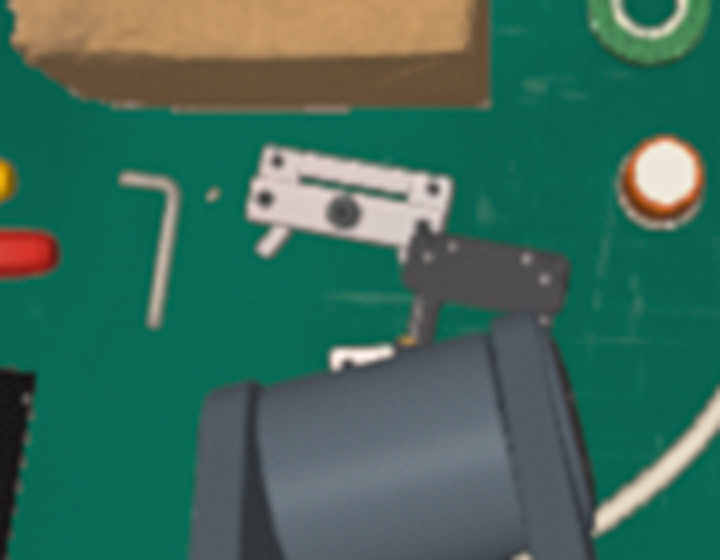

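The arm hides most of the plate from above; only its front left corner shows, at about (360,358). The gripper is to the right of the plate and clear of the jig. I'll lower it and push toward the jig's centre line.

Call:
apply_moves(plan="0.04 0.05 0.3 0 0 0; 0 0 0.3 0 0 0; 0 0 0.2 0 0 0; 0 0 0.2 0 0 0; 0 0 0.1 0 0 0; 0 0 0.04 0 0 0; 0 0 0 0 0 0; 0 0 0 0 0 0")

```text
time_s: 3.4
position: [0.4334, 0.2404, 0.0059]
tcp_rot: [[0.152, 0.988, 0.001], [0.988, -0.152, 0.0], [0.0, 0.0, -1.0]]
force: [-0.7, 0.4, 0.7]
opening: 0.251
grasp_force: 0.0
```

```bash
python3 -c "
from h import *
goto(-.105,-.037,.005,0)
im=capture('scene')
cv2.imwrite('pics/s1.png',cv2.resize(im[130:270,180:360],None,fx=4,fy=4,interpolation=cv2.INTER_CUBIC)[:,:,::-1])"
```

```text
t 3.4 jig [-104.2  -91.6] z 5.9 yaw(y) -0.17 F [-0.7  0.4  0.7] open 0.251 tilt [0.0005 0.0002]
shift [ 1.091 -0.02   0.018] turn -0.0005
```

View pics/s1.png

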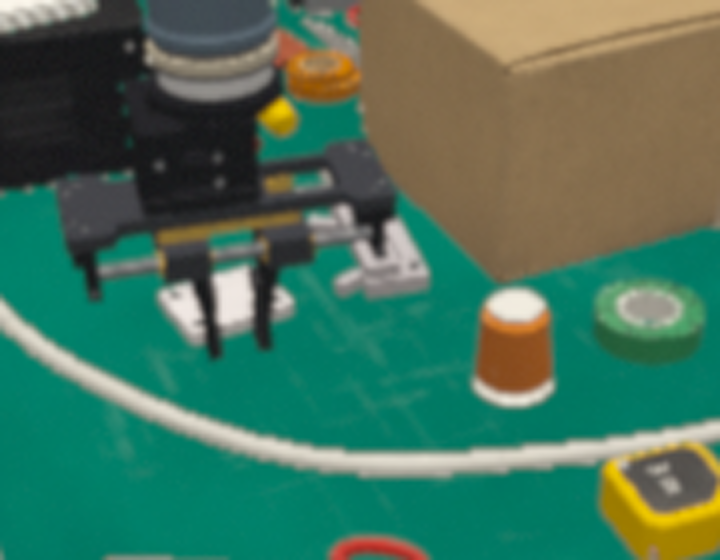

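The fingers (tips at about (215,350) and (262,345)) stand to the right of the plate, clear of the cable. I'll push sideways gently.

Call:
apply_moves(plan="0.12 -0.01 0 0 0 0; 0.12 -0.01 0 0 0 0; 0.12 0 0 0 0 0; 0.12 0 0 0 0 0; 0.12 0 0 0 0 0; 0.1 0 0 0 0 0; 0.1 0 0 0 0 0; 0.1 0 0 0 0 0; 0.08 0 0 0 0 0; 0.05 0 0 0 0 0")

```text
time_s: 4.28
position: [0.4401, 0.292, 0.0056]
tcp_rot: [[0.151, 0.988, 0.0], [0.988, -0.151, 0.0], [0.0, 0.0, -1.0]]
force: [0.3, -0.8, 0.9]
opening: 0.25
grasp_force: 0.6
```

```bash
python3 -c "
from h import *
goto(-.105,-.037,.005,0)
im=capture('scene')
cv2.imwrite('pics/s2.png',cv2.resize(im[150:250,190:310],None,fx=6,fy=6,interpolation=cv2.INTER_CUBIC)[:,:,::-1])"
```

```text
t 4.28 jig [-105.1  -39.5] z 5.6 yaw(y) -0.15 F [ 0.3 -0.8  0.9] open 0.25 tilt [0.0003 0.0001]
shift [0.051 0.003 0.011] turn -0.0004
```

View pics/s2.png

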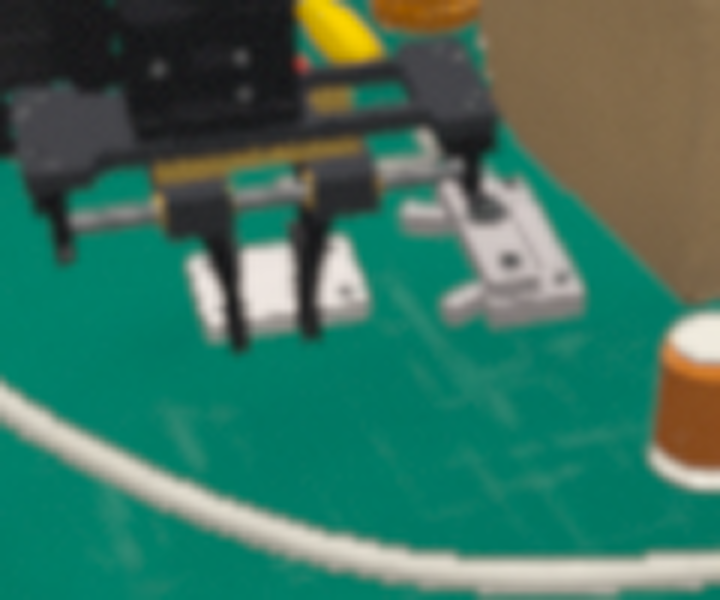

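The plate now lies flat along both fingers, parallel to the jig, with its right side about 2.5 mm short of the centred position. I'll finish the nudge, back off and look from above.

Call:
apply_moves(plan="0.03 0 0 0 0 0; 0.02 0 0 0 0 0; 0 0 0 0 0 0; 0 0 0 0 0 0; -0.2 0 0 0 0 0; -0.4 0 0 0 0 0; 0 0 -0.4 0 0 0; 0 0 -0.6 0 0 0; -0.3 0 -0.6 0 0 0; -0.6 0 -0.4 0 0 0")

```text
time_s: 5.17
position: [0.4309, 0.2207, 0.1076]
tcp_rot: [[0.149, 0.989, 0.005], [0.989, -0.149, 0.002], [0.003, 0.005, -1.0]]
force: [0.5, -0.6, -0.7]
opening: 0.252
grasp_force: 0.0
```

Call:
apply_moves(plan="-0.7 0 0 0 0 0; -0.7 0 0 0 0 0; -0.7 0 0 0 0 0; -0.7 0 0 0 0 0; -0.4 0 0 0 0 0; 0 0 0 0 0 0")

```text
time_s: 5.67
position: [0.4037, 0.0584, 0.1056]
tcp_rot: [[0.157, 0.988, -0.001], [0.988, -0.157, -0.0], [-0.001, -0.001, -1.0]]
force: [0.2, -0.4, 1.7]
opening: 0.252
grasp_force: 0.0
```

```bash
python3 -c "
from h import *
goto(-.165,0,.1,90)
look('pics/c2.png')"
```

```text
t 5.67 jig [-106.5 -276. ] z 105.6 yaw(y) -0.48 F [ 0.2 -0.4  1.7] open 0.252 tilt [-0.0011 -0.0005]
shift [ 5.511 -1.216  0.11 ] turn -0.2513
plate jig [-95.9   1.3] size [56.2 71.2] rel yaw -0.4
```

View pics/c2.png

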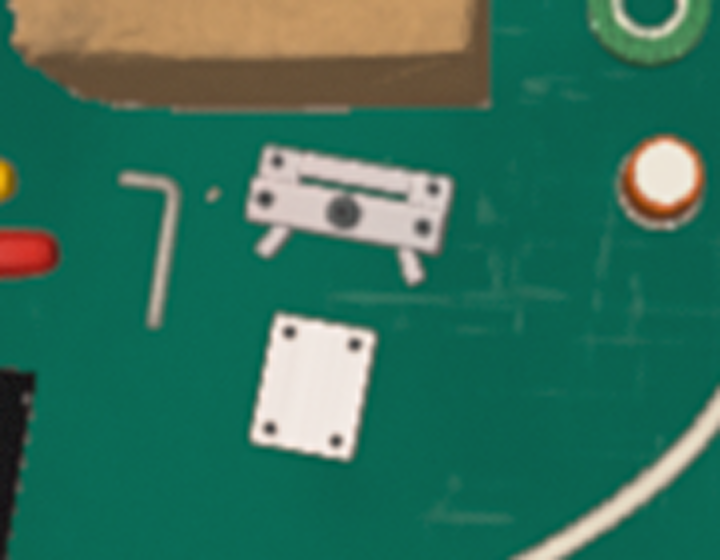

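The plate is parallel to the jig within about 0.4° and centred to about 1 mm, with its leading end near (325,322). Next I'll turn the hand and go behind the plate.

Call:
apply_moves(plan="0 0 0 0 0 -0.0195; 0 0 0 0 0 -0.0195; 0 0 0 0 0 -0.0195; 0 0 0 0 0 -0.0195; 0 0 0 0 0 -0.0195; 0 0 0 0 0 -0.0195; 0 0 0 0 0 -0.0195; 0 0 0 0 0 -0.0195; 0 0 0 0 0 -0.0195; 0 0 0 0 0 -0.0195")

```text
time_s: 6.55
position: [0.4046, 0.0626, 0.1055]
tcp_rot: [[-0.882, 0.471, 0.0], [0.471, 0.882, 0.0], [-0.0, 0.0, -1.0]]
force: [0.1, 1.5, -0.3]
opening: 0.251
grasp_force: 0.0
```

Call:
apply_moves(plan="0 0 0 0 0 -0.0195; 0 0 0 0 0 -0.0195; 0 0 0 0 0 -0.0173; 0 0 0 0 0 0; 0 0 0 0 0 0")

```text
time_s: 6.97
position: [0.4047, 0.0623, 0.1055]
tcp_rot: [[-0.989, 0.145, 0.0], [0.145, 0.989, 0.0], [-0.0, 0.0, -1.0]]
force: [0.7, -0.2, 0.3]
opening: 0.252
grasp_force: 0.0
```

```bash
python3 -c "
from h import *
goto(-.160,.001,.1,90)"
```

```text
t 6.97 jig [-106.1 -272. ] z 105.5 yaw(y) 90.19 F [ 0.7 -0.2  0.3] open 0.252 tilt [0.0001 0.0002]
shift [1.06  5.463 0.112] turn 0.0005
```

Call:
apply_moves(plan="0.13 0.6 0 0 0 0.0005; 0.13 0.65 0 0 0 0; 0.13 0.65 0 0 0 0; 0.13 0.65 0 0 0 0; 0.13 0.65 0 0 0 0; 0.13 0.65 0 0 0 0; 0.14 0.65 0 0 0 0; 0.14 0.65 0 0 0 0; 0 0.31 0 0 0 0; 0 0 0 0 0 0")

```text
time_s: 7.8
position: [0.3927, 0.3434, 0.1057]
tcp_rot: [[-0.989, 0.145, 0.003], [0.145, 0.989, 0.002], [-0.003, 0.003, -1.0]]
force: [0.2, -0.8, 0.1]
opening: 0.253
grasp_force: 0.0
```

Call:
apply_moves(plan="0 0 0.4 0 0 0; 0 0 0.4 0 0 0; 0 0 0.4 0 0 0; 0 0 0.3 0 0 0; 0 0 0 0 0 0; 0 0 0 0 0 0")

```text
time_s: 8.3
position: [0.3914, 0.3384, 0.03]
tcp_rot: [[-0.989, 0.148, -0.003], [0.148, 0.989, -0.001], [0.002, -0.002, -1.0]]
force: [-0.3, -0.5, 0.3]
opening: 0.246
grasp_force: 0.0
```

```bash
python3 -c "
from h import *
goto(-.160,.001,.005,90)
goto(-.0615,.001,.005,90)"
```

```text
t 8.3 jig [-160.2   -0.9] z 30.0 yaw(y) 90.02 F [-0.3 -0.5  0.3] open 0.246 tilt [-0.0025 -0.0015]
shift [-0.006  0.039  0.499] turn 0.0
t 8.3 jig [-160.2   -0.9] z 30.0 yaw(y) 90.02 F [-0.3 -0.5  0.3] open 0.246 tilt [-0.0025 -0.0015]
shift [-1.976  0.038  0.494] turn 0.0
```

Call:
apply_moves(plan="0 0.03 0.2 0 0 0; 0 0 0.2 0 0 0; 0 0 0.09 0 0 0; 0 0 0 0 0 0; -0.1 0 0 0 0 0; -0.1 0 0 0 0 0; -0.1 0 0 0 0 0; -0.1 0 0 0 0 0; -0.1 0 0 0 0 0; -0.1 0 0 0 0 0")

```text
time_s: 9.13
position: [0.4225, 0.3364, 0.0062]
tcp_rot: [[-0.989, 0.147, -0.0], [0.147, 0.989, -0.0], [0.0, -0.0, -1.0]]
force: [-0.6, 0.2, 0.5]
opening: 0.251
grasp_force: 0.6
```

Call:
apply_moves(plan="-0.1 0 0 0 0 0; -0.1 0 0 0 0 0; -0.1 0 0 0 0 0; -0.1 0 0 0 0 0; -0.1 0 0 0 0 0; -0.1 0 0 0 0 0; -0.05 0 0 0 0 0; 0 0 0 0 0 0")

```text
time_s: 9.8
position: [0.4556, 0.3318, 0.006]
tcp_rot: [[-0.989, 0.147, 0.002], [0.147, 0.989, 0.001], [-0.002, 0.001, -1.0]]
force: [0.1, 0.4, 0.8]
opening: 0.255
grasp_force: 0.0
```

```bash
python3 -c "
from h import *
goto(-.0615,.001,.005,90)
im=capture('scene')
cv2.imwrite('pics/s3.png',cv2.resize(im[150:250,190:310],None,fx=6,fy=6,interpolation=cv2.INTER_CUBIC)[:,:,::-1])"
```

```text
t 9.8 jig [-95.7   2.1] z 6.0 yaw(y) 90.09 F [0.1 0.4 0.8] open 0.255 tilt [0.0016 0.0005]
shift [-0.685 -0.022  0.022] turn 0.0002
```

View pics/s3.png

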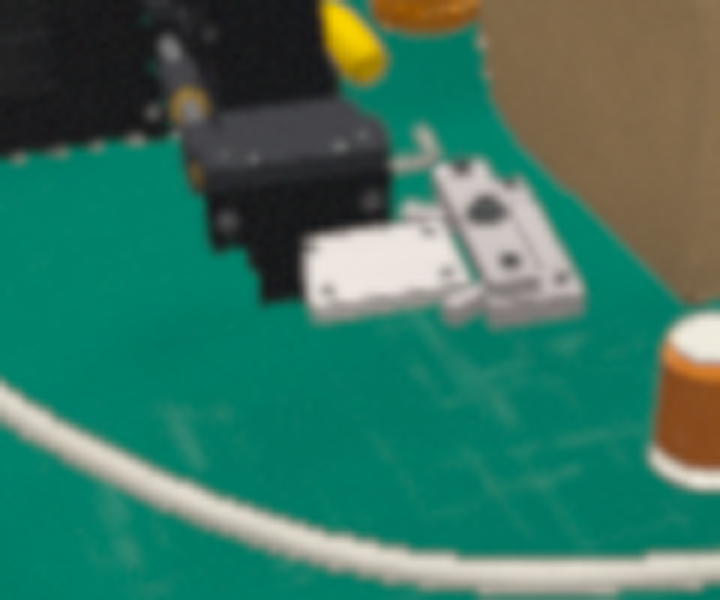

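The plate is entering the mouth straight, with the fingers behind its trailing end. I'll carry on and slow down before the stop.

Call:
apply_moves(plan="-0.08 -0.01 0 0 0 0; -0.08 -0.01 0 0 0 0; -0.08 -0.01 0 0 0 0; -0.08 0 0 0 0 0; -0.08 0 0 0 0 0; -0.06 0 0 0 0 0; -0.06 0 0 0 0 0; -0.04 0 0 0 0 0; -0.03 0 0 0 0 0; 0 0 0 0 0 0")

```text
time_s: 10.68
position: [0.4837, 0.3259, 0.0061]
tcp_rot: [[-0.989, 0.147, 0.001], [0.147, 0.989, 0.0], [-0.001, 0.0, -1.0]]
force: [-0.2, -0.4, 1.0]
opening: 0.252
grasp_force: 0.0
```

```bash
python3 -c "
from h import *
goto(-.0615,.001,.005,90)"
```

```text
t 10.68 jig [-67.1   0.4] z 6.1 yaw(y) 90.1 F [-0.2 -0.4  1. ] open 0.252 tilt [0.0006 0.0001]
shift [-0.111  0.011  0.022] turn 0.0003
```

Call:
apply_moves(plan="-0.02 0 0 0 0 0; -0.02 0 0 0 0 0; -0.02 0 0 0 0 0; -0.01 0 0 0 0 0; -0.01 0 0 0 0 0; 0 0 0 0 0 0; 0 0 0 0 0 0")

```text
time_s: 11.27
position: [0.4873, 0.3253, 0.0061]
tcp_rot: [[-0.989, 0.147, 0.0], [0.147, 0.989, -0.0], [-0.0, -0.0, -1.0]]
force: [-0.2, -0.0, -0.0]
opening: 0.25
grasp_force: 0.4
```

Call:
apply_moves(plan="-0.01 0 0 0 0 0; -0.01 0 0 0 0 0; 0 0 0 0 0 0; 0 0 0 0 0 0")

```text
time_s: 11.6
position: [0.4878, 0.3252, 0.006]
tcp_rot: [[-0.989, 0.147, -0.001], [0.147, 0.989, -0.0], [0.001, -0.0, -1.0]]
force: [-3.1, 0.9, 2.0]
opening: 0.248
grasp_force: 1.1
```

```bash
python3 -c "
from h import *
goto(-.0615,.001,.005,90)"
```

```text
t 11.6 jig [-63.    0.3] z 6.0 yaw(y) 90.11 F [-3.1  0.9  2. ] open 0.248 tilt [-0.0008 -0.0001]
shift [-0.029  0.014  0.02 ] turn 0.0003
```

Call:
apply_moves(plan="-0.01 0 0 0 0 0; 0 0 0 0 0 0; 0 0 0 0 0 0")

```text
time_s: 11.85
position: [0.4879, 0.3252, 0.006]
tcp_rot: [[-0.989, 0.147, -0.002], [0.147, 0.989, -0.0], [0.001, -0.0, -1.0]]
force: [-3.8, 1.1, 2.1]
opening: 0.248
grasp_force: 2.1
```

Call:
apply_moves(plan="-0.01 0 0 0 0 0; 0 0 0 0 0 0; 0 0 0 0 0 0")

```text
time_s: 12.1
position: [0.4879, 0.3251, 0.006]
tcp_rot: [[-0.989, 0.147, -0.002], [0.147, 0.989, -0.0], [0.002, -0.001, -1.0]]
force: [-4.6, 2.1, 3.2]
opening: 0.251
grasp_force: 2.7
```

The pose has stopped advancing while the force rises, so the plate is on the stop. I'll back straight off, rise and move aside to check.

Call:
apply_moves(plan="0.1 0 0 0 0 0; 0.2 0 0 0 0 0; 0.4 0 0 0 0 0; 0.1 0 -0.4 0 0 0; 0 0 -0.6 0 0 0; 0 0 -0.6 0 0 0; 0 0 -0.6 0 0 0; 0 -0.5 -0.2 0 0 0; 0 -0.7 0 0 0 0; 0 -0.7 0 0 0 0")

```text
time_s: 12.93
position: [0.4368, 0.2368, 0.1275]
tcp_rot: [[-0.99, 0.144, 0.006], [0.144, 0.99, 0.001], [-0.006, 0.002, -1.0]]
force: [0.5, 0.3, -0.2]
opening: 0.253
grasp_force: 0.0
```

Call:
apply_moves(plan="0 -0.7 0 0 0 0; 0 -0.7 0 0 0 0; 0 -0.7 0 0 0 0; 0 -0.7 0 0 0 0; 0 -0.6 0 0 0 0; 0 -0.4 0 0 0 0; 0 0 0 0 0 0; 0 0 0 0 0 0")

```text
time_s: 13.6
position: [0.4081, 0.0481, 0.1262]
tcp_rot: [[-0.989, 0.15, 0.001], [0.15, 0.989, -0.0], [-0.001, -0.0, -1.0]]
force: [0.4, 0.1, 0.1]
opening: 0.251
grasp_force: 0.0
```

Run:
```python
from h import *
goto(-.0615,.001,.005,90)
im=capture('top'); cv2.imwrite('pics/c3.png',cv2.resize(im[175:255,170:270],None,fx=7.5,fy=7.5,interpolation=cv2.INTER_CUBIC)[:,:,::-1])
# predicted home: trailing corners and rear holes line in picture
for n,x in(("home",-.052),("2mm short",-.054)):
    w=np.array([J+RJ@[x,y] for y in(.0275,-.0275)]); print(n,((proj("top",np.c_[w,[.01,.01]])-[170,175]+.5)*7.5).round(0).tolist())
```

```text
t 13.6 jig [-100.5 -285.5] z 126.2 yaw(y) 89.95 F [0.4 0.1 0.1] open 0.251 tilt [ 0.0015 -0.0004]
shift [-0.772  5.731  2.424] turn -0.0001
home [[229.0, 374.0], [412.0, 407.0]]
2mm short [[228.0, 381.0], [411.0, 414.0]]
```

View pics/c3.png

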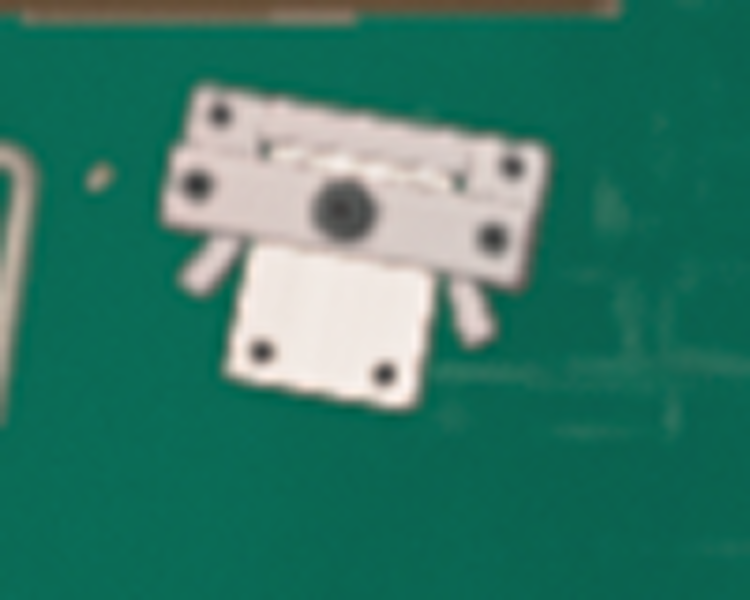

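The plate's trailing corners are at about (226,377) and (413,408), within a pixel or so of the predicted home position. Its leading end fills the slot at the stop, parallel to the bridge, and the hex key and the other neighbours haven't moved. I'll hand it in.

```bash
python3 -c "
from rig import bot
print(bot.hand_in())"
```

```text
the job is handed in; nothing more can be done
None
```

The plate was pushed flat along the table, in under the bridge and square against the stop; the hand is clear, and I handed the job in at about 13.6 s (the hand-in returned no verdict).

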